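# Dispense two long vials from the gravity feeder

## Task

Two clean long vials are needed for rehousing specimens: with the fingertips, press down the thumb plate of the feeder that holds the long vials until one vial rolls out to the lip, let the plate come all the way up again, then press it a second time for one more vial and let go, so that the stop is down again with the other two long vials waiting behind it. Do not touch or lift any vial, and leave the short-vial feeder and the things around it alone.

Things in the scene. Friction and masses are not known exactly. Their poses are not given: they have to be found in the camera images.
- feeder_long: gravity vial feeder, fixed: aluminium runway 106 mm wide inside, 240 mm long, on a dark base plate, sloping 12 degrees down to its -x end (the robot's side, roughly); four long vials lie crosswise in it, up to 110 mm above the bench. Origin: centre of its underside, on the bench; +x uphill, z up. The rocker's thumb plate is outside the runway, on the -y side.
- feeder_short: gravity vial feeder, fixed: aluminium runway 56 mm wide inside, 240 mm long, on a dark base plate, sloping 12 degrees down to its -x end (the robot's side, roughly); three short vials lie crosswise in it, up to 110 mm above the bench. Origin: centre of its underside, on the bench; +x uphill, z up. The rocker's thumb plate is outside the runway, on the -y side.
- feeder_long_plate (a point): ribbed black thumb plate on the rocker arm of the long-vial feeder, 46 mm along x, 40 mm wide, 5 mm thick. Origin: centre of its upper face, at rest at x = 36, y = -81, z = 103 mm in the feeder's frame, the face leaning 0.4 rad up towards +x. Pressed, it swings about a pivot 60 mm away, nearly straight down 47 mm to its stop (z = 56 mm over the bench, leaning 0.4 rad the other way).
- feeder_short_plate (a point): ribbed black thumb plate on the rocker arm of the short-vial feeder, 46 mm along x, 40 mm wide, 5 mm thick. Origin: centre of its upper face, at rest at x = 36, y = -56, z = 103 mm in the feeder's frame, the face leaning 0.4 rad up towards +x. Pressed, it swings about a pivot 60 mm away, nearly straight down 47 mm to its stop (z = 56 mm over the bench, leaning 0.4 rad the other way).
- feeder_long_rocker (a joint): long-vial feeder: rocker angle (rad): 0 at rest, front cross bar down before the first vial; grows as the plate is pressed: the front bar lifts, the rear bar drops behind the first vial and holds the next. The first vial is let go at about 0.65; stop at 0.8. A spring brings it back; it takes 2.5 N at first, 5 to 6 N at the stop.
- feeder_short_rocker (a joint): short-vial feeder: rocker angle (rad): 0 at rest, front cross bar down before the first vial; grows as the plate is pressed: the front bar lifts, the rear bar drops behind the first vial and holds the next. The first vial is let go at about 0.65; stop at 0.8. A spring brings it back; it takes 2.5 N at first, 5 to 6 N at the stop.
- long1: long vial number 1 from the front bar: clear glass, 100 mm long, 34 mm across, black cap, paper band, lying crosswise in the runway; origin at its centre, y along its length; waiting at the front bar its centre is at x = -9 mm in the feeder's frame, let out it stops near x = -101 mm (the next one near -68 mm)
- long2: long vial number 2 from the front bar: clear glass, 100 mm long, 34 mm across, black cap, paper band, lying crosswise in the runway; origin at its centre, y along its length
- long3: long vial number 3 from the front bar: clear glass, 100 mm long, 34 mm across, black cap, paper band, lying crosswise in the runway; origin at its centre, y along its length
- long4: long vial number 4 from the front bar: clear glass, 100 mm long, 34 mm across, black cap, paper band, lying crosswise in the runway; origin at its centre, y along its length
- short1: short vial number 1 from the front bar: clear glass, 50 mm long, 34 mm across, black cap, paper band, lying crosswise in the runway; origin at its centre, y along its length; waiting at the front bar its centre is at x = -9 mm in the feeder's frame, let out it stops near x = -101 mm (the next one near -68 mm)
- short2: short vial number 2 from the front bar: clear glass, 50 mm long, 34 mm across, black cap, paper band, lying crosswise in the runway; origin at its centre, y along its length
- short3: short vial number 3 from the front bar: clear glass, 50 mm long, 34 mm across, black cap, paper band, lying crosswise in the runway; origin at its centre, y along its length
- jar_big: tall specimen jar, amber, steel lid, 84 mm across, 135 mm high, stands beyond the feeders; origin under its centre
- jar_squat: squat specimen jar, pale fluid, white lid, 80 mm across, 85 mm high, on the right; origin under its centre
- jar_small: small specimen jar, amber, steel lid, 44 mm across, 70 mm high, stands between the two feeders; origin under its centre
- beaker: glass beaker, 68 mm across the rim, 95 mm high, on the left; origin under its centre
- wash_bottle: white wash bottle, 64 mm across, 160 mm high, far left; origin under its centre
- forceps: steel forceps, about 150 mm long, lying near the robot between the feeders; origin under the middle
- jar_lid: loose steel jar lid, 74 mm across, 15 mm thick, lying flat beyond the feeders; origin under its centre
There are look-alikes about, which are no part of the job. Leave any blue look-alike of the long2 alone.

How it is judged:
By the outcome, as a careful person would: the job done as asked, in the order asked, and still so for the second after the job is handed in, with the robot touching nothing.
It also fails if it takes over 42 s, if anything falls off the work surface, if the arm or the gripper's body presses on something with over 40 N, if the wrist force passes 120 N, or if a joint passes its speed limit or range.

## Robot

A 6-joint arm with a two-finger parallel gripper is mounted at the origin on the work surface. World frame = base frame: x ahead of the robot, y to its left, z up, the work surface at z = 0. Lengths are in m, angles in rad, forces in N, time in s.
With the tool pointing down it reaches from about 0.25 to 0.775 m from the base axis. Payload 4 kg.
Tool frame: the origin (TCP) lies at the centre of the arm's flange, where the gripper is bolted on; the fingertips stand 199 mm ahead of it and the grasp point (between the pads) lies 180 mm ahead of it (robot.tcp_to_tips is the distance from the TCP to the fingertips, in m); z points along the fingers, y is the line along which they close (so a half turn about z gives the same grasp; the last joint's range is limited). The gripper opens to 94 mm and grips with 3 to 60 N. Pads are 16 mm wide; open, the fingers measure 119 mm over their backs; the gripper's body (75 mm by 177 mm) begins 78 mm behind the grasp point.
Start: joints at [1.232, 0.087, 1.371, -0, 1.684, -0.103], TCP at [0.128, 0.535, 0.405] pointing down, gripper open.
Joint ranges: [-3.1, 3.1], [-0.76, 2.03], [0.27, 2.55], [-1.08, 4.22], [0.17, 2.65], [-2.57, 2.57]. Speed limits (rad/s): [2.79, 2.79, 3.14, 3.14, 3.14, 3.14].

## Interface

Orientations are given as [roll, pitch, yaw] about the fixed x, y, z axes, in that order (R = Rz(yaw) Ry(pitch) Rx(roll)).
In Python, from bench import telemetry, snapshot, ticket, robot gives the robot as it stands.
- The arm moves only by the tool apply_moves, never from a script. Its argument "moves" is a list that holds one entry, the list of rows, each a list of 5 numbers: the shift along the tool's x, y, z in units of 50 mm (1.0 is 50 mm), then the turn about the tool's z in units of 10 degrees (1.0 is 10 degrees), then the closure, from 0 (fully open) to 1 (shut). A call has 1 to 10 rows; each row is the pose to reach, as a shift and turn from the pose commanded when the call began, along the tool's axes at that moment; what a row does not reach only later rows make up. A row lasts 1/8 s, in which the tool goes at most 62.5 mm and 10.7 degrees, less where a joint would pass 70% of its speed; a pose out of reach is approached as far as the arm can. A call with a gripper value outside its range is refused whole. The fingers move at their own pace and stop on an object; the grip force is fixed at half the most. Time passes only in rows, so rows that repeat a pose let the fingers close. It gives the time, the measured TCP pose, the force, the opening and the grip force at its end, in the units of the state.
- telemetry.get_obs(): the state, without advancing time (a new reading comes with each control period).
- snapshot(name): name is "scene" or "side" or "wrist"; returns a dict with "image" (480x640x3 uint8, red, green, blue), "fovy" (degrees; the focal length in pixels is half the picture's height over the tangent of half this angle, whatever the lens; pixels are square), "cx", "cy" (the principal point, pixels), "R" (3x3) and "t" (3): a world point X has camera coordinates R X + t. Camera axes: x right, y down, z forward; pixel columns grow to the right and rows downward; lengths in m; the calibration is good to about 2 mm. A picture is of the moment at which its call begins. There is no depth.
- ticket.close_job(): hands the job in; it is judged then, once.
The state is a dict: "time": time; "joint_positions": joint angles; "qvel": joint speeds; "joint_torque": joint torques, N m; "tool_pos": TCP position; "ee_rot": TCP orientation; "wrist_force": force on the tool from outside, world axes, zero at the start; "wrist_torque": the same for the moment, N m; "width": finger opening in m; "finger_force": force on a finger pad.
Only numpy, scipy, OpenCV 4.12 (cv2) and the standard library are available. Lean on these libraries where they do the work, as an engineer would, in place of code of your own. Each camera call takes 0.05 s, during which the arm holds its last target. There are 200 camera calls.

## Working session

There is one attempt and no reset: what is moved stays moved. The work goes in short steps, Python scripts to look and compute and a tool call to move; the robot and the scene stay as the last step left them, time stands still between calls to the robot, and variables do not carry over. Pictures are saved under pics/ and viewed, at most 10 in all, crops included, and the job is handed in when it is done.

Besides the shell and the picture viewer there is one more tool, called after "Request:" by a JSON object that holds its "fn" and its "kwargs". apply_moves: Moves the arm, as the interface text tells. Its arguments: {"type":"object","properties":{"moves":{"type":"array","items":{"type":"array","items":{"type":"array","items":{"type":"number"}}}}},"required":["moves"]}

```bash
mkdir -p pics; python3 - <<'E'
from bench import telemetry, snapshot
import cv2,pickle
o=telemetry.get_obs(); print(o['time'],o['tool_pos'],o['ee_rot'])
for n in ("scene","side"):
    s=snapshot(n); pickle.dump(s,open(n+'.pkl','wb')); cv2.imwrite(f'pics/{n}1.png',s['image'][:,:,::-1]); print(n,s['fovy'],s['cx'],s['cy'],s['R'],s['t'])
E
```

```text
0.0 [0.12844897 0.53466951 0.40350664] [-3.13942032e+00 -2.18557654e-04  2.90583237e+00]
scene 42.47390168216441 314.8498048983599 237.3462830589031 [[ 0.56040647  0.82801253  0.01843472]
 [ 0.53933461 -0.34795379 -0.76684179]
 [-0.62854019  0.43968558 -0.64157137]] [-0.344314   -0.27091698  2.05198972]
side 49.70513273106379 319.86509177255766 237.46819610927488 [[ 0.80923479 -0.58733036  0.01349459]
 [-0.43348145 -0.61244752 -0.66106116]
 [ 0.39652602  0.52910404 -0.75021066]] [-0.48009699  0.3428515   1.1222052 ]
```

View pics/scene1.png

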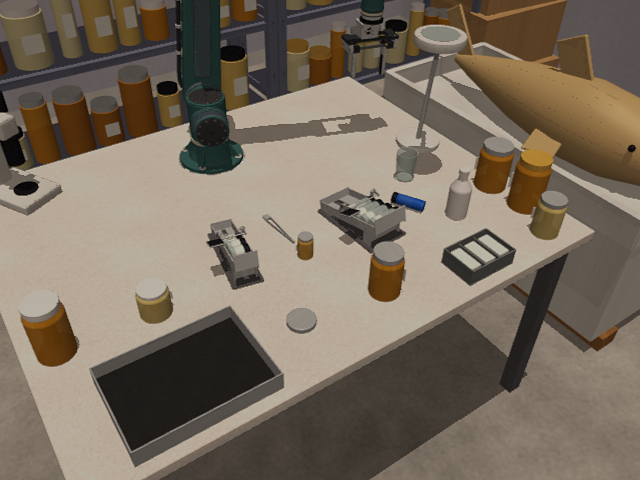

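View pics/side1.png

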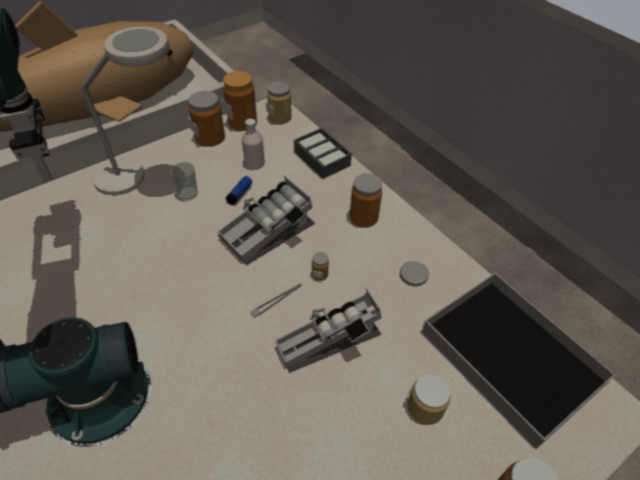

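Scene view: the wide feeder with four vials is at about (365,213) and in the side view at (265,218). The narrow feeder with three vials is at (235,250) scene, (330,330) side. The blue vial is at (408,202) scene, (239,190) side. Candidate thumb plates are the one on the wide feeder at about side (290,213) and the one on the narrow feeder at about side (355,328). I choose the wide feeder and check it in a close crop.

```bash
python3 - <<'E'
import cv2,numpy as np
a=cv2.imread('pics/scene1.png')[175:255,310:420]; b=cv2.imread('pics/side1.png')[170:270,210:320]
a=cv2.resize(a,None,fx=5,fy=5,interpolation=2);b=cv2.resize(b,None,fx=5,fy=5,interpolation=2)
c=np.zeros((500,1100,3),np.uint8);c[:400,:550]=a;c[:,550:]=b
cv2.imwrite('pics/crop1.png',cv2.resize(c,(800,364)))
cv2.imwrite('pics/crop_side.png',b)
E
```

```text
(no output)
```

View pics/crop1.png

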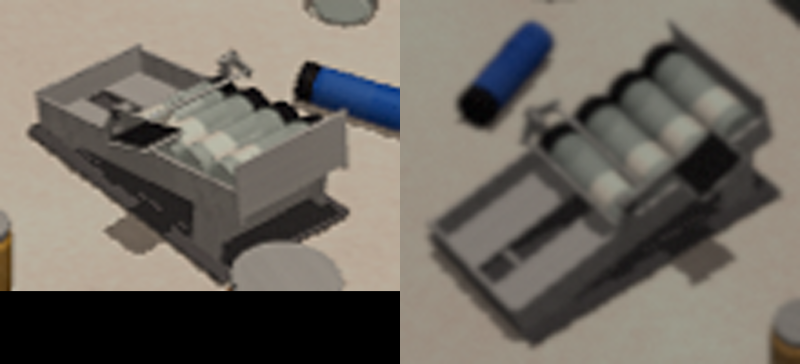

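The crop confirms it: a wide runway holding four clear vials with paper bands. The black thumb plate is at about side (295,215) and scene (350,212), on the −y wall. The blue vial lies loose outside the feeder.

```bash
cat > h.py <<'E'
import numpy as np,pickle
def ray(s,u,v):
    f=240/np.tan(np.radians(s['fovy'])/2); d=s['R'].T@np.array([(u-s['cx'])/f,(v-s['cy'])/f,1]); return -s['R'].T@s['t'],d/np.linalg.norm(d)
def plane(s,p,z):
    c,d=ray(s,*p); return c+d*(z-c[2])/d[2]
def tri(s1,p1,s2,p2):
    A=np.zeros((3,3));b=np.zeros(3)
    for s,p in((s1,p1),(s2,p2)):
        c,d=ray(s,*p);M=np.eye(3)-np.outer(d,d);A+=M;b+=M@c
    return np.linalg.solve(A,b)
def pix(s,X):
    c=s['R']@X+s['t'];f=240/np.tan(np.radians(s['fovy'])/2);return s['cx']+f*c[0]/c[2],s['cy']+f*c[1]/c[2]
E
python3 - <<'E'
from h import *
np.set_printoptions(precision=3,suppress=True)
a=pickle.load(open('scene.pkl','rb'));b=pickle.load(open('side.pkl','rb'))
X=tri(a,(349.9,211.6),b,(294.7,214.8));print('plate',X,pix(a,X),pix(b,X))
for z in(.0,):
  for s,p in((b,(246.3,264.3)),(b,(314,223.1)),(a,(371.9,252.8)),(a,(318.8,210.75)),(a,(404.9,232.8))): print(plane(s,p,z))
E
```

```text
plate [0.599 0.122 0.103] (np.float64(349.8015523003064), np.float64(211.71206000659097)) (np.float64(294.63153833095777), np.float64(214.66156837408096))
[0.446 0.128 0.   ]
[0.679 0.146 0.   ]
[0.676 0.147 0.   ]
[0.441 0.132 0.   ]
[0.659 0.28  0.   ]
```

```bash
python3 - <<'E'
from h import *
np.set_printoptions(precision=3,suppress=True)
a=pickle.load(open('scene.pkl','rb'));b=pickle.load(open('side.pkl','rb'))
print('lampbase',plane(b,(120,178),0),plane(a,(417,143),0)); print('lamphead',tri(a,(440,40),b,(137,45)))
print('wash',plane(b,(253,163),0),'beaker',plane(b,(187,196),0),'jarsmall',plane(b,(319,277),0))
d=np.array([.598,.121])-[.1284,.5347];y=2.9058
print('tool shift/50mm',(d@[np.cos(y),np.sin(y)])/.05,(d@[np.sin(y),-np.cos(y)])/.05)
E
```

```text
lampbase [0.304 0.641 0.   ] [0.307 0.636 0.   ]
lamphead [0.433 0.54  0.434]
wash [0.672 0.468 0.   ] beaker [0.435 0.452 0.   ] jarsmall [ 0.578 -0.017  0.   ]
tool shift/50mm -11.065038810765605 -5.850953436513644
```

Request:
{"fn": "apply_moves", "kwargs": {"moves": [[[-0.8,-0.85,0,0,1],[-1.65,-1.7,0,0,1],[-2.5,-2.5,0,0,1],[-3.4,-3.3,0,0,1],[-4.5,-3.7,0,-0.5,1],[-5.6,-4.1,0,-1,1],[-6.7,-4.5,0,-1.8,1],[-7.8,-4.9,0,-1.8,1],[-8.9,-5.2,0,-1.8,1],[-10,-5.5,0,-1.8,1]]]}}

```text
time: 1.35
tool_pos: [0.5518, 0.1493, 0.4041]
ee_rot: [3.141, -0.001, -3.064]
wrist_force: [0.2, -0.1, 0.6]
width: 0.0007
finger_force: 0.0
```

```bash
python3 - <<'E'
from h import *
from bench import telemetry
o=telemetry.get_obs();p=o['tool_pos'];y=o['ee_rot'][2];print(o['time'],p,o['ee_rot'],o['width'])
d=np.array([.598,.121])-p[:2]
print((d@[np.cos(y),np.sin(y)])/.05,(d@[np.sin(y),-np.cos(y)])/.05,(p[2]-.199-.125)/.05)
E
```

```text
1.35 [0.55182544 0.14927318 0.40413446] [ 3.14129252e+00 -8.01239700e-04 -3.06365190e+00] 0.0006756377330444511
-0.876659657758517 -0.6356516163608125 1.602689148309816
```

Request:
{"fn": "apply_moves", "kwargs": {"moves": [[[-0.88,-0.6,0.4,0,1],[-0.88,-0.6,1,0,1],[-0.88,-0.6,1.5,0,1],[-0.88,-0.6,1.5,0,1]]]}}

```text
time: 1.85
tool_pos: [0.5961, 0.1239, 0.3261]
ee_rot: [-3.141, -0.007, -3.064]
wrist_force: [0.0, 0.9, -0.7]
width: 0.0004
finger_force: 0.0
```

```bash
python3 - <<'E'
from bench import telemetry, snapshot
import cv2,pickle,numpy as np
from h import *
o=telemetry.get_obs();p=o['tool_pos'];print(o['time'],p)
im=[]
for n in ("scene","side","wrist"):
    s=snapshot(n);pickle.dump(s,open(n+'2.pkl','wb'));i=np.ascontiguousarray(s['image'][:,:,::-1])
    if n!='wrist':
        u,v=map(int,pix(s,p-[0,0,.199]));print(n,pix(s,p-[0,0,.199]));i=cv2.resize(i[v-45:v+45,u-60:u+60],(400,300),interpolation=2)
    else: i=cv2.resize(i,(400,300))
    im.append(i)
im.append(np.zeros_like(im[0]))
cv2.imwrite('pics/c2.png',np.vstack([np.hstack(im[:2]),np.hstack(im[2:])]))
E
```

```text
1.85 [0.59608202 0.12386252 0.32607057]
scene (np.float64(350.2654303849006), np.float64(203.67668373947689))
side (np.float64(293.0519066424848), np.float64(208.06589422928278))
```

View pics/c2.png

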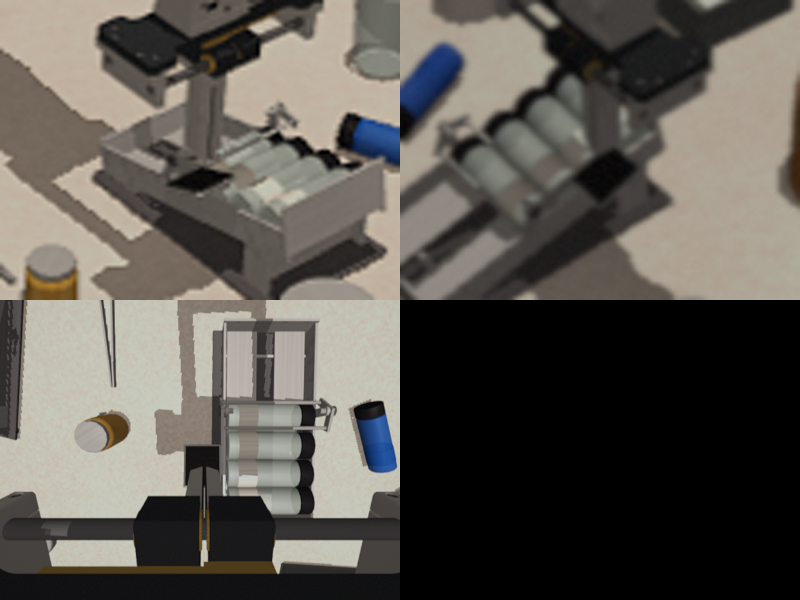

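The wrist view shows the closed fingertips at (203,470), sideways central over the black plate spanning x 185–220. The runway wall is clear to their right at about 224, and the vials are untouched. I'll shift 3 mm outward and press.

Request:
{"fn": "apply_moves", "kwargs": {"moves": [[[0,-0.06,0.2,0,1],[0,-0.06,0.45,0,1],[0,-0.06,0.7,0,1],[0,-0.06,0.95,0,1],[0,-0.06,1.15,0,1],[0,-0.06,1.28,0,1],[0,-0.06,1.28,0,1],[0,-0.06,1.28,0,1],[0,-0.06,1.28,0,1],[0,-0.06,1.28,0,1]]]}}

```text
time: 3.25
tool_pos: [0.5968, 0.1211, 0.2663]
ee_rot: [3.142, 0.0, -3.063]
wrist_force: [-0.7, -0.6, 5.8]
width: 0.0005
finger_force: 2.4
```

```bash
cat > look.py <<'E'
from bench import telemetry, snapshot
import cv2,sys,numpy as np
o=telemetry.get_obs();print(o['time'],o['tool_pos'],o['wrist_force'])
a=np.ascontiguousarray(snapshot('side')['image'][:,:,::-1])[160:280,210:330];b=np.ascontiguousarray(snapshot('wrist')['image'][:,:,::-1])
cv2.imwrite(sys.argv[1],np.hstack([cv2.resize(a,(400,400),interpolation=2),cv2.resize(b,(400,400))]))
E
python3 look.py pics/c3.png
```

```text
3.25 [0.59678846 0.12114759 0.26626797] [-0.6648391  -0.55721454  5.77217572]
```

View pics/c3.png

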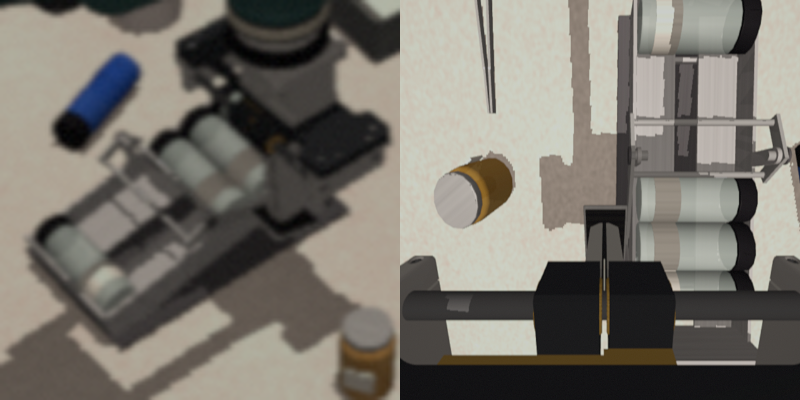

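One vial has rolled out to the lip (side crop (80,260)), and the rear bar is holding the other three. Next I release the plate fully and let the vials settle.

Request:
{"fn": "apply_moves", "kwargs": {"moves": [[[0,0,-0.25,0,1],[0,0,-0.55,0,1],[0,0,-0.85,0,1],[0,0,-1.15,0,1],[0,0,-1.28,0,1],[0,0,-1.28,0,1],[0,0,-1.28,0,1],[0,0,-1.28,0,1],[0,0,-1.28,0,1],[0,0,-1.28,0,1]]]}}

```text
time: 4.6
tool_pos: [0.5968, 0.1212, 0.3294]
ee_rot: [3.142, -0.0, -3.063]
wrist_force: [-0.4, 0.3, -0.2]
width: 0.0006
finger_force: 0.0
```

Request:
{"fn": "apply_moves", "kwargs": {"moves": [[[0,0,0,0,1],[0,0,0,0,1],[0,0,0,0,1],[0,0,0,0,1]]]}}

```text
time: 5.1
tool_pos: [0.5969, 0.1211, 0.3297]
ee_rot: [3.142, 0.0, -3.063]
wrist_force: [-0.8, -0.1, -0.2]
width: 0.0003
finger_force: 0.0
```

```bash
python3 look.py pics/c4.png
```

```text
5.1 [0.59686958 0.12113902 0.32970777] [-0.79104193 -0.05718801 -0.15732996]
```

View pics/c4.png

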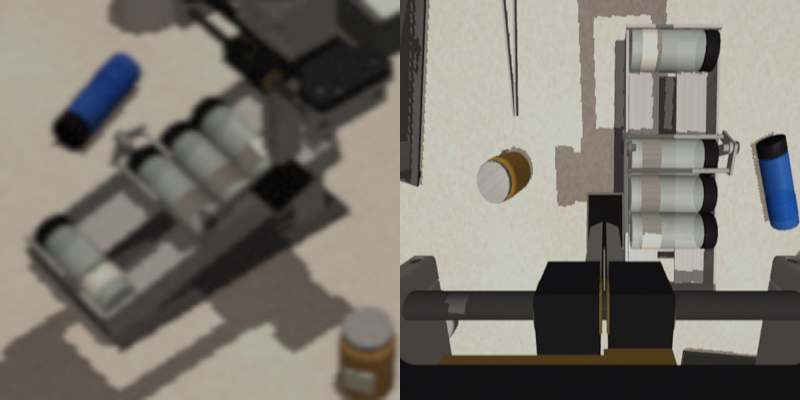

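The plate is fully up, and three vials have rolled down to the front bar (wrist crop (670,153), (670,192), (670,230)). One vial is at the lip. Time for the second press.

Request:
{"fn": "apply_moves", "kwargs": {"moves": [[[0,0,0.25,0,1],[0,0,0.5,0,1],[0,0,0.75,0,1],[0,0,1,0,1],[0,0,1.2,0,1],[0,0,1.28,0,1],[0,0,1.28,0,1],[0,0,1.28,0,1],[0,0,1.28,0,1],[0,0,1.28,0,1]]]}}

```text
time: 6.45
tool_pos: [0.5967, 0.1212, 0.2663]
ee_rot: [3.142, -0.0, -3.063]
wrist_force: [-2.3, -0.4, 5.7]
width: 0.0006
finger_force: 2.3
```

```bash
python3 look.py pics/c5.png
```

```text
6.45 [0.59673134 0.1211539  0.26630646] [-2.2680635  -0.37472439  5.65900868]
```

View pics/c5.png

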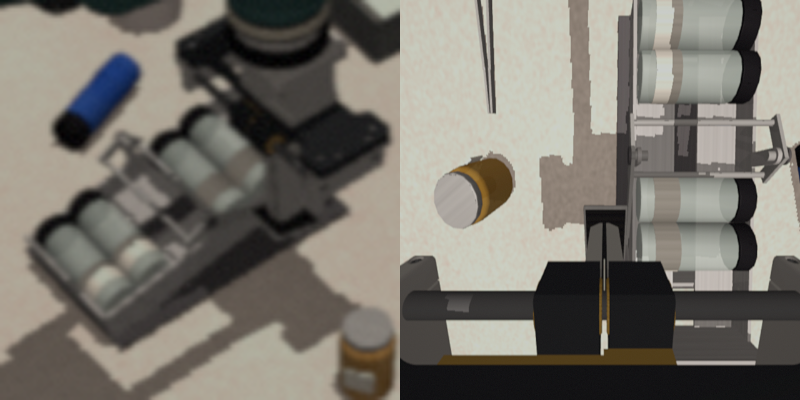

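Two vials are now at the lip, with two held behind the rear bar. I'll let go and withdraw upward.

Request:
{"fn": "apply_moves", "kwargs": {"moves": [[[0,0,-0.25,0,1],[0,0,-0.55,0,1],[0,0,-0.85,0,1],[0,0,-1.15,0,1],[0,0,-1.5,0,1],[0,0,-2,0,1],[0,0,-2.5,0,1],[0,0,-2.5,0,1],[0,0,-2.5,0,1],[0,0,-2.5,0,1]]]}}

```text
time: 7.8
tool_pos: [0.5967, 0.1211, 0.3889]
ee_rot: [3.142, -0.003, -3.063]
wrist_force: [-0.0, 0.4, -0.1]
width: 0.0003
finger_force: 0.0
```

Request:
{"fn": "apply_moves", "kwargs": {"moves": [[[0,0,0,0,1],[0,0,0,0,1],[0,0,0,0,1],[0,0,0,0,1]]]}}

```text
time: 8.3
tool_pos: [0.5969, 0.1211, 0.3907]
ee_rot: [3.141, 0.0, -3.063]
wrist_force: [-0.9, -0.0, -0.1]
width: 0.0004
finger_force: 0.0
```

```bash
python3 look.py pics/c6.png
```

```text
8.3 [0.59686634 0.12110872 0.39068236] [-0.91319001 -0.02935966 -0.05929617]
```

View pics/c6.png

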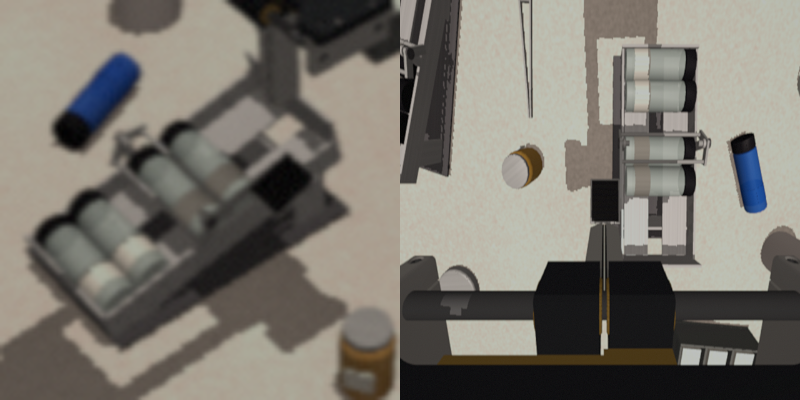

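Two vials are at the lip (wrist crop (660,63), (660,97)). The stop is down with two waiting behind it ((660,148), (660,180)), the plate is up, and the gripper is clear.

```bash
python3 -c "
from bench import ticket
print(ticket.close_job())"
```

```text
the job is handed in; nothing more can be done
None
```

Two long vials are out at the lip, the stop is down with the other two waiting behind it, the arm touched only the thumb plate, and the job is handed in at about 8 s of the 42 s allowed.

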